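# Shut the tool caddy and turn its catch across

## Robot

A 6-joint arm with a two-finger parallel gripper is mounted at the origin on the work surface. World frame = base frame: x ahead of the robot, y to its left, z up, the work surface at z = 0. Lengths are in mm, angles in rad, forces in N, time in s.
With the tool pointing down it reaches from about 350 to 775 mm from the base axis. Payload 7.3 kg.
Tool frame: the origin (TCP) lies at the very end of the fingers, on their centre line; the grasp point (between the pads) lies 19 mm behind it; z points along the fingers, y is the line along which they close (so a half turn about z gives the same grasp; the last joint's range is limited). The gripper opens to 92 mm and grips with 3 to 60 N. Pads are 19 mm wide; open, the fingers measure 130 mm over their backs; the gripper's body (75 mm by 190 mm) begins 47 mm behind the grasp point.
Start: joints at [-1.275, 0.342, 1.524, -0, 1.275, -0.146], TCP at [224.497, -474.601, 226.741] pointing down, gripper open.
Joint ranges: [-2.53, 2.53], [-0.77, 2.02], [0.04, 2.7], [-1, 4.14], [0.28, 2.66], [-3.11, 3.11]. Speed limits (rad/s): [2.57, 2.57, 3.14, 3.14, 3.14, 3.14].

## Interface

Orientations are given as [roll, pitch, yaw] about the fixed x, y, z axes, in that order (R = Rz(yaw) Ry(pitch) Rx(roll)).
In Python, from plant import bot gives the robot as it stands.
- The arm moves only by the tool jog_arm, never from a script. Its argument "targets" is a list of rows, each an object with "xyz": the shift along the tool's x, y, z as a fraction of full scale, a list of three; "spin": the turn about the tool's z as a fraction of full scale. In form: [{"xyz": [x, y, z], "spin": spin}, ...]. A call has exactly 10 rows; each row shifts and turns the commanded pose from where the row before left it, along the tool's axes as they then stand; what a row does not reach is not made up. Full scale, the value 1, is 80 mm for a shift and 0.1 rad for a turn. A row lasts 1/8 s, in which the tool goes at most 62.5 mm and 10.7 degrees, less where a joint would pass 70% of its speed; a pose out of reach is approached as far as the arm can. A call with a number of a shift or a turn outside -1 to 1 is refused whole. A call with a gripper value outside its range is refused whole. "gripper" is the opening in per cent of the stroke, from 0 (shut) to 100 (fully open), set as the call begins (left out, the last holds). The fingers move at their own pace and stop on an object; the grip force is fixed at half the most. Time passes only in rows, so rows that do not move let the fingers close, or fill a call up. It gives the time, the measured TCP pose, the force, the opening and the grip force at its end, in the units of the state.
- bot.get_obs(): the state, without advancing time (a new reading comes with each control period).
- bot.capture(name): name is "scene" or "top" or "wrist"; returns the picture (480x640x3 uint8, blue, green, red); there is no depth.
- bot.get_calibration(name): a dict with "vfov" (degrees; the focal length in pixels is half the picture's height over the tangent of half this angle, whatever the lens; pixels are square), "cx", "cy" (the principal point, pixels), "eye" and "rotation" of the camera in the world. Camera axes: x right, y down, z forward; pixel columns grow to the right and rows downward; lengths in mm; the calibration is good to about 2 mm. The wrist camera is an equidistant fisheye: a pixel r from the principal point sees the ray r / f radians off the axis. A picture is of the moment at which its call begins: read the wrist's pose just before it. get_calibration takes no time and is no camera call; for the wrist camera it gives the pose at the moment of the call.
- bot.close_job(): hands the job in; it is judged then, once.
The state is a dict: "time": time; "joint_positions": joint angles; "dq": joint speeds; "tau": joint torques, N m; "tool_pos": TCP position; "tcp_rot": TCP orientation; "contact_force": force on the tool from outside, world axes, zero at the start; "moment": the same for the moment, N m; "grip_width": finger opening in mm; "finger_force": force on a finger pad.
Only numpy, scipy, OpenCV 4.12 (cv2) and the standard library are available. Lean on these libraries where they do the work, as an engineer would, in place of code of your own. Each camera call takes 0.05 s, during which the arm holds its last target. There are 200 camera calls.

## Task

Push the lid of the blue tool caddy fully shut with a fingertip. Then, with a fingertip against the red catch arm, push it round until it points straight across the lid, along the white stripe, and take the hand away. Leave the caddy standing where it is (do not lift or shove it), and do not disturb the torch, spirit level, clamp or hook tile around it.

Things in the scene. Friction and masses are not known exactly. Their poses are not given: they have to be found in the camera images.
- caddy: Open-topped blue tool caddy, loose, about 2.4 kg (pushes under 5 N do not shift it): 160 (x) by 260 (y) by 110 mm high, walls 5 mm. Origin: centre of its underside; x from the catch side (front) to the hinge side (back), y to its left, z up; front faces the robot within 0.4 rad. A bracket (x -118 to -78 mm, 34 mm wide, top at 110 mm) on the front wall carries the catch.
- lid (a joint): Lid angle, rad: 0 = shut on the rim, grows as the front edge rises (starts 0.45 to 1.1, stop at 1.5). A flat blue plate 8 mm thick, 270 mm wide, reaching 164 mm forward of the hinge line; a flush white stripe 14 mm wide runs front to back along the middle of its upper face. Stiff hinge: stays where left; about 2 N at the front edge pushes it down. Shut, its top is 118 mm above the shelf.
- lid_hinge (a point): Middle of the lid's hinge line, in the caddy frame (80, 0, 110) mm; the line runs along caddy y, level with the lid's underside.
- lid_edge (a point): Middle of the lid's front edge, upper face; moves with the lid.
- catch (a joint): Angle of the red catch arm about its upright pivot, rad: 0 = points straight back (caddy +x) across the lid along the stripe; pi/2 = points to the caddy's left (+y), parked in front of the lid; positive anticlockwise from above. Starts 1.7 to 2.4; turns from -1.3 to 2.8, no stop at 0. Friction holds it; about 1 N at the post turns it.
- catch_pivot (a point): The catch's pivot axis at the height of the arm's underside, in the caddy frame (-100, 0, 122) mm.
- catch_post (a point): Top centre of the red finger post (14 mm diameter) on the catch arm, 58 mm from the pivot axis, 158 mm above the shelf. The arm is a bar 14 mm wide, 12 mm high (122 to 134 mm above the shelf), reaching 68 mm from the pivot axis; hub of radius 12 mm, 14 mm high, round the pivot. The arm passes 4 mm above the shut lid.
- torch: Bystander: yellow plastic torch standing on its lens end, 54 mm wide at the foot, 38 mm above, 140 mm high, loose. Origin: centre of its underside.
- level: Bystander: steel spirit level lying behind the caddy, 22 by 300 by 50 mm high (long along its y), loose. Origin: centre of its underside.
- clamp: Bystander: wooden hand-screw clamp holding a dark scrap block, lying flat, about 150 by 205 mm, 40 mm high, loose. Origin: centre of its underside.
- hook_tile: Bystander: white ceramic tile 100 by 100 by 8 mm lying flat, a blue hook standing 50 mm high on its middle, loose. Origin: centre of its underside.

How it is judged:
By the outcome, as a careful person would: the job done as asked, in the order asked, and still so for the second after the job is handed in, with the robot touching nothing.
It also fails if it takes over 64 s, if anything falls off the work surface, if the arm or the gripper's body presses on something with over 40 N, if the wrist force passes 120 N, or if a joint passes its speed limit or range.

## Working session

There is one attempt and no reset: what is moved stays moved. The work goes in short steps, Python scripts to look and compute and a tool call to move; the robot and the scene stay as the last step left them, time stands still between calls to the robot, and variables do not carry over. Pictures are saved under pics/ and viewed, at most 10 in all, crops included, and the job is handed in when it is done.

Besides the shell and the picture viewer there is one more tool, called after "Emit:" as name(argument=value, ...), one argument or row to a line, values as JSON. jog_arm: Moves the arm, as the interface text tells. Shift numbers are shares of 80 mm and turn numbers shares of 0.1 rad, none past 1 either way. Its arguments: {"type":"object","properties":{"targets":{"type":"array","items":{"type":"object","properties":{"xyz":{"type":"array","items":{"type":"number"}},"spin":{"type":"number"}}}},"gripper":{"type":"number"}},"required":["targets"]}

```bash
mkdir -p pics
cat > h.py <<'E'
import numpy as np, cv2
from plant import bot
def ray(c,u,v):
    f=240/np.tan(np.radians(c["vfov"])/2); d=np.array([(u-c["cx"])/f,(v-c["cy"])/f,1.]); return np.array(c["eye"]),np.array(c["rotation"]).reshape(3,3)@d
def plane(c,u,v,z):
    e,d=ray(c,u,v); return e+d*(z-e[2])/d[2]
def proj(c,p):
    f=240/np.tan(np.radians(c["vfov"])/2); q=np.array(c["rotation"]).reshape(3,3).T@(np.array(p)-np.array(c["eye"])); return q[:2]/q[2]*f+[c["cx"],c["cy"]]
def tri(c1,a,c2,b):
    e1,d1=ray(c1,*a); e2,d2=ray(c2,*b); s=np.linalg.lstsq(np.c_[d1,-d2],e2-e1,rcond=None)[0]
    p,q=e1+s[0]*d1,e2+s[1]*d2; return (p+q)/2,np.linalg.norm(p-q)
def red(im):
    h=cv2.cvtColor(im,cv2.COLOR_BGR2HSV); return (((h[...,0]<8)|(h[...,0]>172))&(h[...,1]>130)&(h[...,2]>60)).astype(np.uint8)
E
python3 - <<'E'
from h import *
for n in("top","scene"):
    im=bot.capture(n); cv2.imwrite(f"pics/{n}0.png",im); print(n,bot.get_calibration(n))
o=bot.get_obs(); print(o["tcp_rot"],o["time"],o["contact_force"])
E
```

```text
top {'vfov': 44.07200937263863, 'cx': 319.6467517787252, 'cy': 242.95726744971083, 'eye': array([ 392.39279777,   58.60358693, 1284.7333921 ]), 'rotation': array([-2.99412389,  0.00386096, -1.58681057])}
scene {'vfov': 44.32859888158292, 'cx': 311.9481602256577, 'cy': 237.71100985315275, 'eye': array([ 908.94893402,  610.39177216, 1176.08112156]), 'rotation': array([-2.60056   , -0.01024736,  2.6417949 ])}
[-3.14029200e+00 -1.67372475e-04  4.41760727e-01] 0.1 [ 0.3845895   0.43388946 -0.37464928]
```

View pics/top0.png

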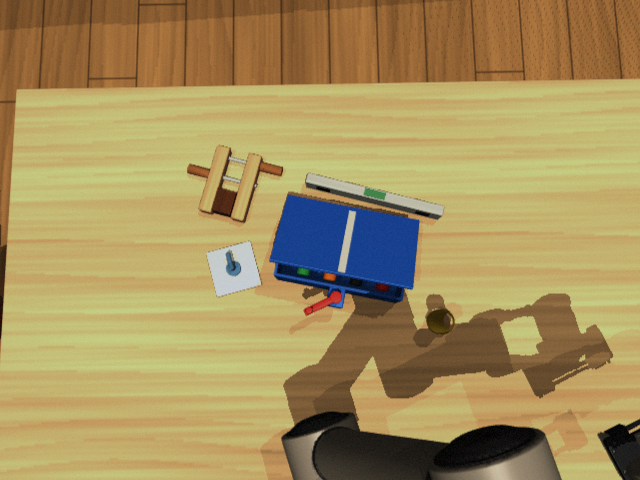

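View pics/scene0.png

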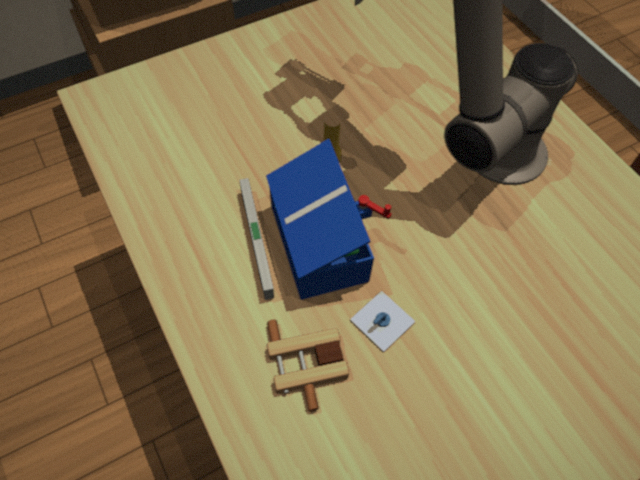

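The top view shows the catch pivot near (338,297) and its post near (308,311). The lid stripe runs from (352,211) to (343,271), and the torch is at (440,320) on the front right. Next I'll measure.

```bash
cat >> h.py <<'E'
from scipy.spatial.transform import Rotation as R
_g=bot.get_calibration
def cal(n):
    c=dict(_g(n)); c["rotation"]=R.from_euler("xyz",c["rotation"]).as_matrix(); return c
E
python3 - <<'E'
from h import *
T,S=cal("top"),cal("scene"); it,is_=cv2.imread("pics/top0.png"),cv2.imread("pics/scene0.png")
def redpts(im,box):
    m=red(im); k=np.zeros_like(m); x0,x1,y0,y1=box; k[y0:y1,x0:x1]=1; p=np.argwhere(m*k)[:,::-1]; return p
p=redpts(it,(290,350,285,325)); print(len(p),p.min(0),p.max(0),cv2.minAreaRect(p.astype(np.float32)))
q=redpts(is_,(350,400,190,225)); print(len(q),q.min(0),q.max(0),cv2.minAreaRect(q.astype(np.float32)))
def white(im,box):
    x0,x1,y0,y1=box; h=cv2.cvtColor(im,cv2.COLOR_BGR2HSV); m=((h[...,1]<90)&(h[...,2]>140)).astype(np.uint8); k=np.zeros_like(m);k[y0:y1,x0:x1]=1
    n,l,s,_=cv2.connectedComponentsWithStats(m*k); i=1+s[1:,4].argmax(); a=cv2.minAreaRect(np.argwhere(l==i)[:,::-1].astype(np.float32)); b=cv2.boxPoints(a)
    e=sorted([(b[j]+b[(j+1)%4])/2 for j in range(4)],key=lambda e:-np.linalg.norm(e-b.mean(0)))[:2]; return e
a=sorted(white(it,(335,362,205,276)),key=lambda e:e[1]); b=sorted(white(is_,(280,352,182,226)),key=lambda e:e[0])
print(a,b)
P=[tri(T,a[i],S,b[i]) for i in(0,1)]; print(P)
d=P[0][0]-P[1][0]; yaw=np.arctan2(d[1],d[0]); print("yaw",yaw,"lid",np.arctan2(-d[2],np.hypot(*d[:2])),np.linalg.norm(d))
print("pivot",plane(T,338,297,136),"post",plane(T,308,311,158),"torch",plane(T,441,322,140))
h=P[0][0]; print("pivot from hinge",h[:2]-180*np.array([np.cos(yaw),np.sin(yaw)]))
E
```

```text
314 [304 291] [341 314] ((322.70001220703125, 303.4000244140625), (11.180339813232422, 40.24921798706055), 63.43495178222656)
286 [358 195] [391 217] ((375.6000061035156, 204.30001831054688), (36.224300384521484, 12.521980285644531), 26.56505012512207)
[array([351.98   , 210.35999], dtype=float32), array([340.78, 271.96], dtype=float32)] [array([284.43396, 220.98114], dtype=float32), array([345.9906 , 186.78302], dtype=float32)]
[(array([628.71487101,  -4.44881351, 123.41535928]), np.float64(2.4284343467843357)), (array([498.6312227 ,  22.99504405, 194.97482518]), np.float64(2.6139626248184813))]
yaw -0.2079218541100378 lid 0.49378150806981197 150.98237656973163
pivot [456.94211629  26.53853813 136.        ] post [430.25151718  84.35219486 158.        ] torch [ 405.84148105 -169.29673234  140.        ]
pivot from hinge [452.59170875  32.70803933]
```

Run:
```python
import cv2
im=cv2.imread("pics/top0.png")[180:340,250:470]; cv2.imwrite("pics/crop1.png",cv2.resize(im,(792,576),interpolation=cv2.INTER_CUBIC))
```

```text
(no output)
```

View pics/crop1.png

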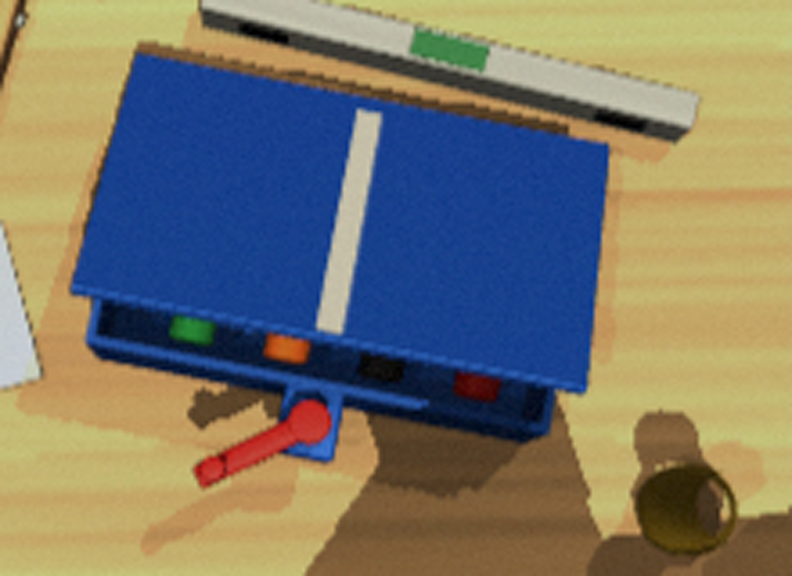

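Emit:
jog_arm(
  targets=[
    {"xyz": [0.58, -0.41, 0], "spin": 0},
    {"xyz": [0.58, -0.41, 0], "spin": 0},
    {"xyz": [0.58, -0.41, 0], "spin": 0},
    {"xyz": [0.58, -0.41, 0], "spin": 0},
    {"xyz": [0.58, -0.41, 0], "spin": 0},
    {"xyz": [0.58, -0.41, 0], "spin": 0},
    {"xyz": [0.58, -0.41, 0], "spin": 0},
    {"xyz": [0.58, -0.41, 0], "spin": 0},
    {"xyz": [0.58, -0.41, 0], "spin": 0},
    {"xyz": [0.58, -0.41, 0], "spin": 0},
  ],
  gripper=0,
)

```text
time: 1.35
tool_pos: [504.2, 22.1, 226.5]
tcp_rot: [3.142, 0.0, 0.442]
contact_force: [0.9, -0.6, 1.1]
grip_width: 1.2
finger_force: 0.0
```

Emit:
jog_arm(
  targets=[
    {"xyz": [0, 0, 0.125], "spin": 0},
    {"xyz": [0, 0, 0.125], "spin": 0},
    {"xyz": [0, 0, 0.125], "spin": 0},
    {"xyz": [0, 0, 0.125], "spin": 0},
    {"xyz": [0, 0, 0.125], "spin": 0},
    {"xyz": [0, 0, 0.125], "spin": 0},
    {"xyz": [0, 0, 0.125], "spin": 0},
    {"xyz": [0, 0, 0.125], "spin": 0},
    {"xyz": [0, 0, 0.125], "spin": 0},
    {"xyz": [0, 0, 0.1], "spin": 0},
  ],
)

```text
time: 2.6
tool_pos: [503.5, 20.4, 127.9]
tcp_rot: [-3.141, 0.001, 0.442]
contact_force: [-1.2, 0.7, 1.8]
grip_width: 0.3
finger_force: 0.9
```

Now the last ~10 mm, slowly, watching the force.

Emit:
jog_arm(
  targets=[
    {"xyz": [0, 0, 0.02], "spin": 0},
    {"xyz": [0, 0, 0.02], "spin": 0},
    {"xyz": [0, 0, 0.02], "spin": 0},
    {"xyz": [0, 0, 0.02], "spin": 0},
    {"xyz": [0, 0, 0.02], "spin": 0},
    {"xyz": [0, 0, 0.01], "spin": 0},
    {"xyz": [0, 0, 0.01], "spin": 0},
    {"xyz": [0, 0, 0.01], "spin": 0},
    {"xyz": [0, 0, 0], "spin": 0},
    {"xyz": [0, 0, 0], "spin": 0},
  ],
)

```text
time: 3.85
tool_pos: [503.8, 20.3, 118.3]
tcp_rot: [3.141, -0.0, 0.442]
contact_force: [-1.0, 0.2, 0.3]
grip_width: 0.4
finger_force: 0.5
```

Emit:
jog_arm(
  targets=[
    {"xyz": [0, 0, 0.01], "spin": 0},
    {"xyz": [0, 0, 0.01], "spin": 0},
    {"xyz": [0, 0, 0.01], "spin": 0},
    {"xyz": [0, 0, 0], "spin": 0},
    {"xyz": [0, 0, 0], "spin": 0},
    {"xyz": [0, 0, 0], "spin": 0},
    {"xyz": [0, 0, 0], "spin": 0},
    {"xyz": [0, 0, 0], "spin": 0},
    {"xyz": [0, 0, 0], "spin": 0},
    {"xyz": [0, 0, 0], "spin": 0},
  ],
)

```text
time: 5.1
tool_pos: [503.9, 20.3, 117.9]
tcp_rot: [3.141, -0.001, 0.442]
contact_force: [-7.0, 0.8, 19.5]
grip_width: 0.9
finger_force: 9.6
```

Run:
```python
from h import *
im=bot.capture("scene"); o=bot.get_obs(); print(o["contact_force"],o["tool_pos"]); cv2.imwrite("pics/s2.png",cv2.resize(im[110:320,220:500],(800,600),interpolation=cv2.INTER_CUBIC))
```

```text
[-7.07442647  0.79652606 19.36423947] [503.87149035  20.26575628 117.93185585]
```

View pics/s2.png

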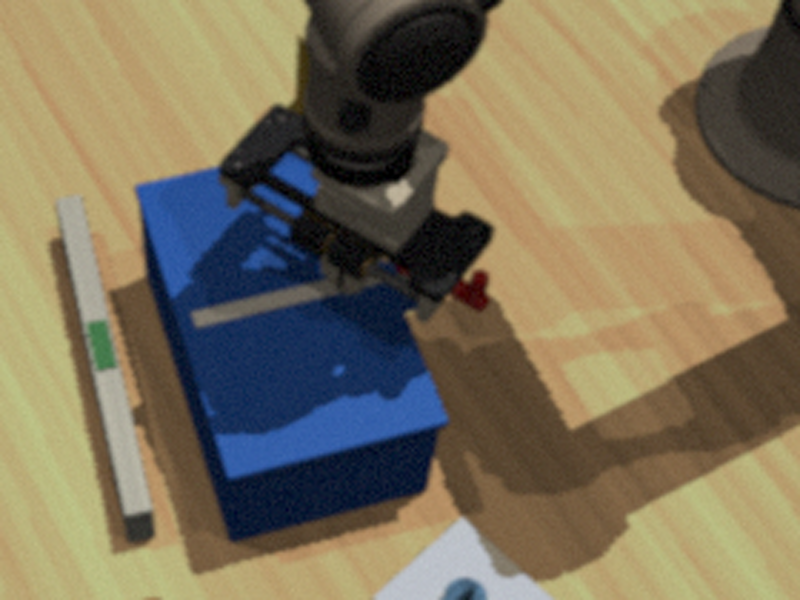

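The lid is shut: its plate sits flush on the rim and contact was felt at z=118. Now up, half-turning the hand so the later sweep stays within the wrist range.

Emit:
jog_arm(
  targets=[
    {"xyz": [0, 0, -0.05], "spin": 0},
    {"xyz": [0, 0, -0.2], "spin": 0},
    {"xyz": [0, 0, -0.3], "spin": 0},
    {"xyz": [0, 0, -0.3], "spin": -1},
    {"xyz": [0, 0, -0.3], "spin": -1},
    {"xyz": [0, 0, 0], "spin": -1},
    {"xyz": [0, 0, 0], "spin": -1},
    {"xyz": [0, 0, 0], "spin": -1},
    {"xyz": [0, 0, 0], "spin": -1},
    {"xyz": [0, 0, 0], "spin": -1},
  ],
)

```text
time: 6.4
tool_pos: [503.8, 20.2, 207.7]
tcp_rot: [3.142, 0.0, 1.145]
contact_force: [-1.8, -1.3, -0.6]
grip_width: 0.5
finger_force: 0.0
```

Emit:
jog_arm(
  targets=[
    {"xyz": [0, 0, 0], "spin": -1},
    {"xyz": [0, 0, 0], "spin": -1},
    {"xyz": [0, 0, 0], "spin": -1},
    {"xyz": [0, 0, 0], "spin": -1},
    {"xyz": [0, 0, 0], "spin": -1},
    {"xyz": [0, 0, 0], "spin": -1},
    {"xyz": [0, 0, 0], "spin": -1},
    {"xyz": [0, 0, 0], "spin": -1},
    {"xyz": [0, 0, 0], "spin": -1},
    {"xyz": [0, 0, 0], "spin": -1},
  ],
)

```text
time: 7.65
tool_pos: [503.8, 20.2, 207.6]
tcp_rot: [-3.141, 0.0, 2.145]
contact_force: [0.7, 0.4, -0.2]
grip_width: 0.7
finger_force: 0.0
```

Emit:
jog_arm(
  targets=[
    {"xyz": [0, 0, 0], "spin": -1},
    {"xyz": [0, 0, 0], "spin": -1},
    {"xyz": [0, 0, 0], "spin": -1},
    {"xyz": [0, 0, 0], "spin": -1},
    {"xyz": [0, 0, 0], "spin": -1},
    {"xyz": [0, 0, 0], "spin": -1},
    {"xyz": [0, 0, 0], "spin": -1},
    {"xyz": [0, 0, 0], "spin": -1},
    {"xyz": [0, 0, 0], "spin": -1},
    {"xyz": [0, 0, 0], "spin": -1},
  ],
)

```text
time: 8.9
tool_pos: [503.8, 20.2, 207.6]
tcp_rot: [-3.141, -0.0, -3.138]
contact_force: [0.1, 0.1, -0.7]
grip_width: 0.5
finger_force: 0.0
```

Run:
```python
from h import *
im=bot.capture("wrist"); o=bot.get_obs(); print(o["contact_force"],o["tool_pos"],o["tcp_rot"],o["joint_positions"]); cv2.imwrite("pics/w1.png",im)
print(bot.get_calibration("wrist"))
```

```text
[-0.41378142  0.30685915 -0.30178136] [503.83260343  20.2233493  207.65133629] [-3.14143946e+00 -7.24397679e-06 -3.13429130e+00] [-1.11886344e-01  3.20932115e-01  1.61068916e+00 -1.63497592e-04
  1.20996036e+00 -1.68992630e+00]
{'vfov': 65.70646984690485, 'cx': 316.8426814221759, 'cy': 240.99123221638303, 'eye': array([424.03279374,  19.81925656, 367.37230049]), 'rotation': array([ 2.84063383e+00, -1.94913926e-06,  1.57719781e+00])}
```

View pics/w1.png

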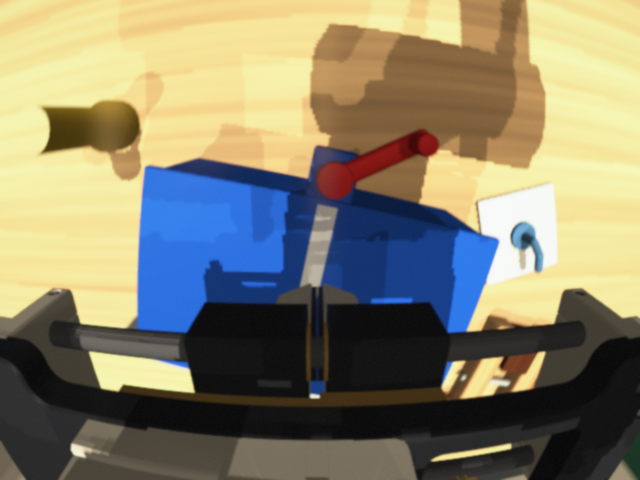

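The wrist view shows the lid shut with front corners at (147,167) and (497,240). The hub top is at (334,181), the post top at (428,143), and the stripe starts at (327,207).

```bash
cat >> h.py <<'E'
def fplane(c,u,v,z):
    f=240/np.tan(np.radians(c["vfov"])/2); a=np.array([u-c["cx"],v-c["cy"]]); r=np.hypot(*a); t=r/f
    d=c["rotation"]@np.r_[np.sin(t)*a/r,np.cos(t)]; e=np.array(c["eye"]); return (e+d*(z-e[2])/d[2])[:2]
E
python3 - <<'E'
from h import *
W=cal("wrist")
P={n:fplane(W,*a) for n,a in dict(cl=(147,167,118),cr=(497,240,118),s0=(327,207,118),s1=(316,275,118),hub=(334,181,136),post=(427.5,143,158)).items()}
print(P)
d=P["cr"]-P["cl"]; print("yaw edge",np.arctan2(d[1],d[0])-np.pi/2,np.linalg.norm(d))
s=P["s1"]-P["s0"]; print("yaw stripe",np.arctan2(s[1],s[0])); a=P["post"]-P["hub"]; print("arm",np.arctan2(a[1],a[0]),np.linalg.norm(a))
mid=(P["cl"]+P["cr"])/2
for y in(-.2,-.18,-.22): print("pivot pred",mid-16*np.array([np.cos(y),np.sin(y)]))
E
```

```text
{'cl': array([ 446.53587575, -102.10369589]), 'cr': array([499.76221716, 157.70122183]), 's0': array([477.00221106,  27.11876192]), 's1': array([527.26015378,  19.86944086]), 'hub': array([456.43315414,  30.774171  ]), 'post': array([429.7699519 ,  83.31985279])}
yaw edge -0.2020742352539382 265.20112875233707
yaw stripe -0.1432542409416883
arm 2.0403694499865317 58.92346755029964
pivot pred [457.46798121  30.97747226]
pivot pred [457.40754737  30.66323615]
pivot pred [457.53468727  31.29043694]
```

Emit:
jog_arm(
  targets=[
    {"xyz": [0, 0, 0], "spin": -1},
    {"xyz": [0, 0, 0], "spin": -1},
    {"xyz": [0, 0, 0], "spin": -1},
    {"xyz": [0, 0, 0], "spin": -1},
    {"xyz": [0, 0, 0], "spin": -0.7},
    {"xyz": [0.2, 0.275, 0], "spin": 0},
    {"xyz": [0.2, 0.275, 0], "spin": 0},
    {"xyz": [0.2, 0.275, 0], "spin": 0},
    {"xyz": [0.225, 0.28, 0], "spin": 0},
    {"xyz": [0, 0, 0], "spin": 0},
  ],
)

```text
time: 10.2
tool_pos: [403.7, 69.7, 208.0]
tcp_rot: [-3.142, -0.0, -2.671]
contact_force: [0.1, 0.1, 0.8]
grip_width: 0.6
finger_force: 0.0
```

Emit:
jog_arm(
  targets=[
    {"xyz": [0, 0, 0.2], "spin": 0},
    {"xyz": [0, 0, 0.2], "spin": 0},
    {"xyz": [0, 0, 0.2], "spin": 0},
    {"xyz": [0, 0, 0.2], "spin": 0},
    {"xyz": [0, 0, 0], "spin": 0},
    {"xyz": [0, 0, 0], "spin": 0},
    {"xyz": [0, 0, 0], "spin": 0},
    {"xyz": [0, 0, 0], "spin": 0},
    {"xyz": [0, 0, 0], "spin": 0},
    {"xyz": [0, 0, 0], "spin": 0},
  ],
)

```text
time: 11.45
tool_pos: [404.9, 69.2, 144.0]
tcp_rot: [-3.141, 0.0, -2.671]
contact_force: [-1.2, -0.3, -0.3]
grip_width: 0.1
finger_force: 0.0
```

Emit:
jog_arm(
  targets=[
    {"xyz": [-0.05, 0, 0], "spin": 0},
    {"xyz": [-0.05, 0, 0], "spin": 0},
    {"xyz": [-0.05, 0, 0], "spin": 0},
    {"xyz": [-0.073, 0.017, 0], "spin": 1},
    {"xyz": [-0.073, 0.017, 0], "spin": 1},
    {"xyz": [-0.073, 0.017, 0], "spin": 1},
    {"xyz": [-0.073, 0.017, 0], "spin": 1},
    {"xyz": [-0.073, 0.017, 0], "spin": 1},
    {"xyz": [-0.073, 0.017, 0], "spin": 1},
    {"xyz": [-0.073, 0.017, 0], "spin": 1},
  ],
)

```text
time: 12.7
tool_pos: [453.4, 90.8, 143.7]
tcp_rot: [-3.141, -0.001, 2.909]
contact_force: [-0.3, -0.2, 0.2]
grip_width: 0.4
finger_force: 0.4
```

```bash
cat > chk.py <<'E'
from h import *
W=cal("wrist"); im=bot.capture("wrist"); o=bot.get_obs(); print(o["tool_pos"],o["tcp_rot"][2],o["contact_force"])
th=(o["tcp_rot"][2]-np.pi/2); u=np.array([np.cos(th),np.sin(th)]); t=np.array([-u[1],u[0]]); r=np.array(o["tool_pos"][:2])-[456.5,30.5]; print("theta",(th+np.pi)%(2*np.pi)-np.pi,"rad",r@u,"s",r@t)
import sys
if len(sys.argv)>1: cv2.imwrite(sys.argv[1],im)
E
python3 chk.py pics/w2.png
```

```text
[454.17365782  90.79663755 143.7315129 ] 2.9047203512049125 [ 0.2074548   0.43694895 -0.52789175]
theta 1.333924024410016 rad 58.06704811671809 s 16.41079800742874
```

View pics/w2.png

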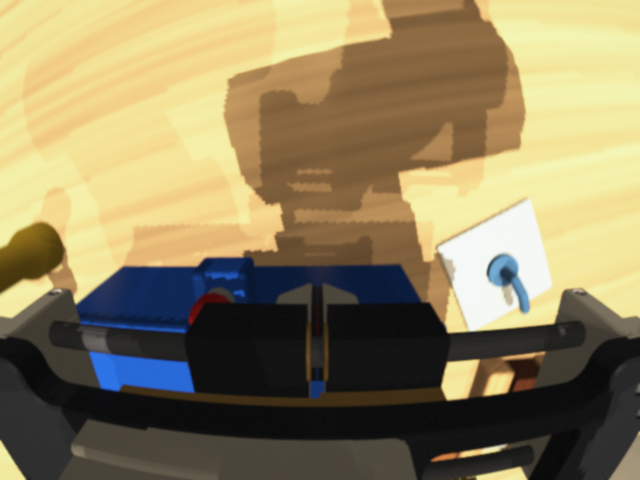

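The arm is following: the post is hidden behind the hand and no longer at its start place. I'll continue.

Emit:
jog_arm(
  targets=[
    {"xyz": [-0.073, 0.017, 0], "spin": 1},
    {"xyz": [-0.073, 0.017, 0], "spin": 1},
    {"xyz": [-0.073, 0.017, 0], "spin": 1},
    {"xyz": [-0.073, 0.017, 0], "spin": 1},
    {"xyz": [-0.073, 0.017, 0], "spin": 1},
    {"xyz": [-0.073, 0.017, 0], "spin": 1},
    {"xyz": [-0.073, 0.017, 0], "spin": 1},
    {"xyz": [-0.073, 0.017, 0], "spin": 1},
    {"xyz": [-0.073, 0.017, 0], "spin": 1},
    {"xyz": [-0.073, 0.017, 0], "spin": 1},
  ],
)

```text
time: 14.0
tool_pos: [505.0, 65.7, 143.7]
tcp_rot: [-3.141, -0.0, 1.91]
contact_force: [-1.0, 0.9, 0.2]
grip_width: 0.6
finger_force: 0.5
```

Emit:
jog_arm(
  targets=[
    {"xyz": [-0.073, 0.017, 0], "spin": 1},
    {"xyz": [-0.073, 0.017, 0], "spin": 1},
    {"xyz": [-0.073, 0.017, 0], "spin": 1},
    {"xyz": [-0.073, 0.017, 0], "spin": 1},
    {"xyz": [0, 0, 0], "spin": 0},
    {"xyz": [0, 0, 0], "spin": 0},
    {"xyz": [0, 0, 0], "spin": 0},
    {"xyz": [0, 0, 0], "spin": 0},
    {"xyz": [0, 0, 0], "spin": 0},
    {"xyz": [0, 0, 0], "spin": 0},
  ],
)

```text
time: 15.25
tool_pos: [514.9, 43.8, 143.9]
tcp_rot: [3.142, 0.0, 1.512]
contact_force: [-0.7, 0.4, -0.4]
grip_width: 0.4
finger_force: 0.0
```

```bash
python3 chk.py
```

```text
[514.93246941  43.80117202 143.9214247 ] 1.511968992992955 [-0.12785764  0.06990645  1.10490239]
theta -0.058827333801941606 rad 57.54936999218566 s 16.713607370660927
```

Emit:
jog_arm(
  targets=[
    {"xyz": [0.1, 0, 0], "spin": 0},
    {"xyz": [0.2, 0, 0], "spin": 0},
    {"xyz": [0, 0, -0.3], "spin": 0},
    {"xyz": [0, 0, -0.3], "spin": 0},
    {"xyz": [0, 0, -0.3], "spin": 0},
    {"xyz": [-0.4, 0.3, 0], "spin": 0},
    {"xyz": [-0.4, 0.3, 0], "spin": 0},
    {"xyz": [-0.4, 0.3, 0], "spin": 0},
    {"xyz": [0, 0, 0], "spin": 0},
    {"xyz": [0, 0, 0], "spin": 0},
  ],
)

```text
time: 16.55
tool_pos: [582.2, -31.2, 215.6]
tcp_rot: [-3.141, -0.001, 1.512]
contact_force: [-0.5, 0.3, 0.3]
grip_width: 0.3
finger_force: 0.0
```

```bash
python3 chk.py pics/w3.png
```

```text
[582.10521002 -30.94481259 215.80516405] 1.5128866232194227 [-0.03001102  0.35717144  0.52283457]
theta -0.05790970357547387 rad 128.9509206427074 s -54.07211705479198
```

View pics/w3.png

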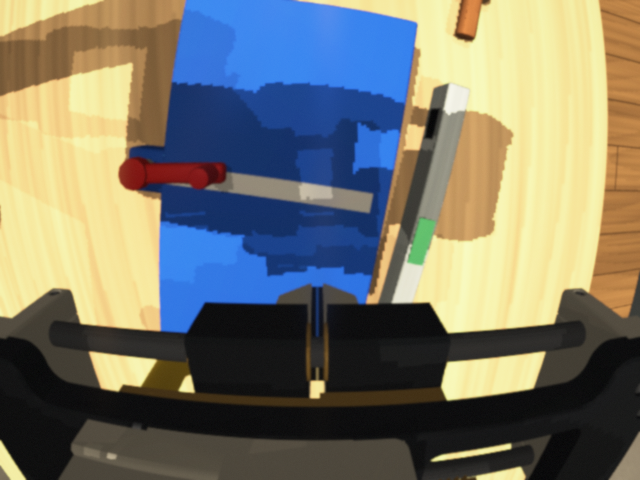

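Run:
```python
from h import *
W=cal("wrist"); h=fplane(W,134,173,136); print(h)
for p in((200,182),(218,170)):
    for z in(134,158):
        a=fplane(W,*p,z)-h; print(p,z,np.arctan2(a[1],a[0]),np.linalg.norm(a))
s0,s1=fplane(W,228,183,118),fplane(W,371,202,118); d=s1-s0; print(s0,s1,"stripe",np.arctan2(d[1],d[0]))
a,b=fplane(W,333,25,118),fplane(W,416,24,118); 
c=fplane(W,382,240,118)-fplane(W,416,24,118); print("back edge",np.arctan2(c[1],c[0])+np.pi/2)
c=fplane(W,161,310,118)-fplane(W,184,5,118); print("front edge",np.arctan2(c[1],c[0])+np.pi/2)
print("hinge mid->pivot",np.arctan2(*(s1-h)[::-1]),np.linalg.norm(s1-h))
```

```text
[457.98042941  32.69318442]
(200, 182) 134 -0.23538312450158044 50.0089636019419
(200, 182) 158 -0.15460301815704244 57.36026846054112
(218, 170) 134 -0.07590302100278108 62.430004789971065
(218, 170) 158 -0.03758485485124766 68.99181684232289
[522.15460586  16.57701441] [622.74019345  -3.51713318] stripe -0.19717597131542886
back edge -0.19409628430978865
front edge -0.2040964662162299
hinge mid->pivot -0.21633707426572127 168.69192911481252
```

Run:
```python
import cv2
cv2.imwrite("pics/c3.png",cv2.resize(cv2.imread("pics/w3.png")[140:215,110:240],None,fx=6,fy=6,interpolation=cv2.INTER_CUBIC))
```

```text
(no output)
```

View pics/c3.png

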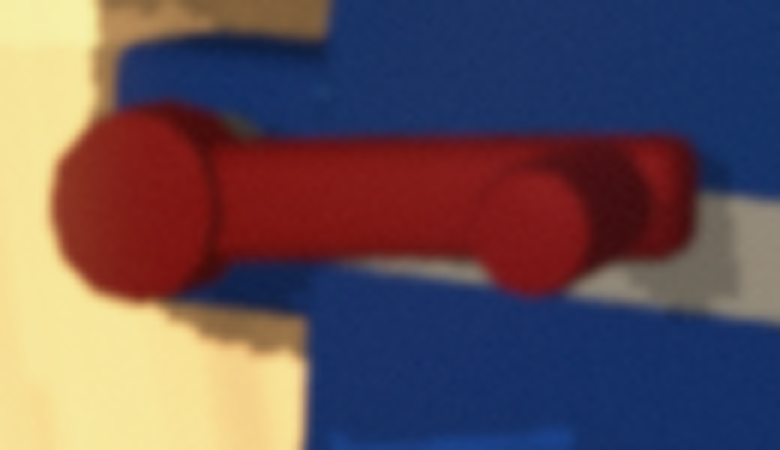

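Run:
```python
from h import *
W=cal("wrist"); h=fplane(W,132,173.8,136); print(h)
for p,z in(((199.2,178.7),158),((223,172.3),134)):
    a=fplane(W,*p,z)-h; print(p,z,np.arctan2(a[1],a[0]),np.linalg.norm(a))
# bar edges direction at z=134
for p,q in(((148,163.2),(215,162.8)),((150,183),(188,182.8))):
    a=fplane(W,*q,134)-fplane(W,*p,134); print("edge",np.arctan2(a[1],a[0]))
```

```text
[456.25074405  32.32197588]
(199.2, 178.7) 158 -0.10950244045499465 58.483566320446585
(223, 172.3) 134 -0.09217272693827736 67.56455765716909
edge -0.10325193373840015
edge -0.09459199409633007
```

The arm is at −0.10 rad and the stripe at −0.20 (world), so it needs about 0.10 rad more. I'll retrace the path and push one more row.

Emit:
jog_arm(
  targets=[
    {"xyz": [0.4, -0.3, 0], "spin": 0},
    {"xyz": [0.4, -0.3, 0], "spin": 0},
    {"xyz": [0.4, -0.3, 0], "spin": 0},
    {"xyz": [0, 0, 0], "spin": 0},
    {"xyz": [0, 0, 0.3], "spin": 0},
    {"xyz": [0, 0, 0.3], "spin": 0},
    {"xyz": [0, 0, 0.3], "spin": 0},
    {"xyz": [-0.1, 0, 0], "spin": 0},
    {"xyz": [0, 0, 0], "spin": 0},
    {"xyz": [0, 0, 0], "spin": 0},
  ],
)

```text
time: 17.85
tool_pos: [516.6, 59.6, 145.1]
tcp_rot: [3.139, -0.0, 1.511]
contact_force: [0.1, 0.3, 0.2]
grip_width: 0.1
finger_force: 0.0
```

```bash
python3 chk.py
```

```text
[516.44660784  59.66766446 144.93062873] 1.5116218959897445 [ 0.0382082  -0.06675263  0.11655926]
theta -0.059174430805152056 rad 58.11671070917726 s 32.66184896245601
```

Emit:
jog_arm(
  targets=[
    {"xyz": [-0.1, 0, 0], "spin": 0},
    {"xyz": [-0.06, 0, 0], "spin": 0},
    {"xyz": [-0.04, 0, 0], "spin": 0},
    {"xyz": [-0.037, 0.009, 0], "spin": 0.5},
    {"xyz": [-0.037, 0.009, 0], "spin": 0.5},
    {"xyz": [0, 0, 0], "spin": 0},
    {"xyz": [0, 0, 0], "spin": 0},
    {"xyz": [0, 0, 0], "spin": 0},
    {"xyz": [0, 0, 0], "spin": 0},
    {"xyz": [0, 0, 0], "spin": 0},
  ],
)

```text
time: 19.15
tool_pos: [515.8, 37.8, 143.9]
tcp_rot: [3.142, 0.0, 1.412]
contact_force: [-0.3, -0.5, -0.0]
grip_width: 0.4
finger_force: 0.0
```

```bash
python3 chk.py
```

```text
[515.83578647  37.77866822 143.8839284 ] 1.4119585953722846 [ 0.34046586 -0.50190509 -0.21534988]
theta -0.15883773142261193 rad 57.43758307899912 s 16.572224253710136
```

Emit:
jog_arm(
  targets=[
    {"xyz": [0.1, 0, 0], "spin": 0},
    {"xyz": [0.2, 0, 0], "spin": 0},
    {"xyz": [0, 0, -0.3], "spin": 0},
    {"xyz": [0, 0, -0.3], "spin": 0},
    {"xyz": [0, 0, -0.3], "spin": 0},
    {"xyz": [-0.4, 0.3, 0], "spin": 0},
    {"xyz": [-0.4, 0.3, 0], "spin": 0},
    {"xyz": [-0.4, 0.3, 0], "spin": 0},
    {"xyz": [0, 0, 0], "spin": 0},
    {"xyz": [0, 0, 0], "spin": 0},
  ],
)

```text
time: 20.45
tool_pos: [575.3, -43.6, 215.6]
tcp_rot: [-3.141, -0.0, 1.412]
contact_force: [0.3, -0.1, -0.2]
grip_width: 0.0
finger_force: 0.0
```

```bash
python3 chk.py pics/w4.png
python3 - <<'E'
import cv2
cv2.imwrite("pics/c4.png",cv2.resize(cv2.imread("pics/w4.png")[100:250,100:400],None,fx=2.6,fy=2.6,interpolation=cv2.INTER_CUBIC))
E
```

```text
[575.23240752 -43.36208026 215.81111747] 1.4128282105157584 [-0.27674539 -0.48048697 -0.03249384]
theta -0.1579681162791382 rad 128.87345345657496 s -54.26439431311119
```

View pics/c4.png

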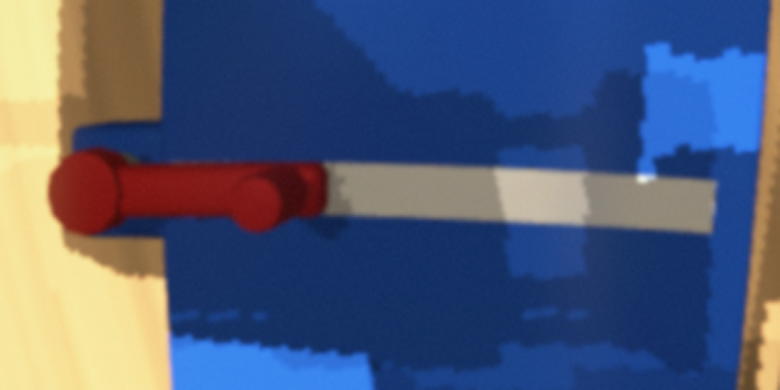

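Run:
```python
from h import *
W=cal("wrist"); f=lambda x,y,z:fplane(W,100+x/2.6,100+y/2.6,z); A=lambda a:np.arctan2(a[1],a[0])
h=f(85,192,136); print(A(f(260,204,158)-h),A(f(322,189,134)-h),"edges",A(f(310,164,134)-f(130,164,134)),A(f(235,217,134)-f(130,217,134)),"stripe",A(f(712,207,118)-f(350,189,118)),"edge",A(f(172,385,118)-f(162,5,118))+np.pi/2)
```

```text
-0.206190757581948 -0.19536549570535247 edges -0.20765262534007903 -0.19871715636941922 stripe -0.21309893253650003 edge -0.20800626920905096
```

The catch reads −0.20 rad and the stripe about −0.205, so they line up. The lid is shut and the hand is clear, so I'm handing in.

```bash
python3 -c "
from plant import bot
print(bot.close_job())"
```

```text
the job is handed in; nothing more can be done
None
```

I pushed the lid fully shut, then turned the red catch to within about 0.01 rad of the white stripe, moved the hand clear and handed the job in at about 20.5 s; I saw nothing else moved, and no verdict came back.

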